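Shut and stack the instrument cases

TASK

Three grey instrument cases are to be put away as one column. First press the lid of the large case fully shut, then set the medium case squarely on top of it and the small case squarely on top of the medium one: each centred on the case below, with its long sides parallel to those of the case below and right side up. The large case stays where it stands; let go of everything at the end.

Things in the scene. Friction and masses are not known exactly. Their poses are not given: they have to be found in the camera images.
- large_case: Large grey plastic instrument case, 100 (x) x 150 (y) x 46 mm high when shut, about 0.9 kg with its lid, loose on the worktop, the only one of the three with its lid ajar. Origin: centre of its underside; z up, long side along y, front (two black catches) towards -x, lid hinge along the rear top edge at x = +50 mm, z = 36 mm. The top of the shut lid is flat, at z = 46 mm, centred over the origin.
- large_lid (a joint): Lid of the large case, a 100 x 150 x 10 mm slab: opening angle in rad, 0 = fully shut; starts ajar at 0.25 to 0.55. As it shuts, its front edge swings down and up to 15 mm forward, along an arc about the hinge. A friction hinge: the lid stays at whatever angle it is left and shuts under 1 to 3 N pressed down near its front edge; there is no spring and no catch to work.
- lid_press (a point): Point to press on the upper face of the large case's lid, in the middle of its width, 85 mm from the hinge and 15 mm from the front edge; moves with the lid. With the lid shut it lies at x = -35 mm, y = 0, z = 46 mm in the frame of the large case.
- medium_case: Medium grey plastic case, closed for good, a solid rounded block 66 (x) x 110 (y) x 38 mm high, about 0.25 kg, flat top and underside. Origin: centre of its underside; z up, long side along y. Two black catches (on the -x face) and hinge knuckles (on the +x face) stand 2 mm proud at y = +-34 mm and are only for looks; grip it across its 66 mm width at the middle of the long sides.
- small_case: Small grey plastic case, closed for good, of the same make: 56 (x) x 84 (y) x 32 mm high, about 0.15 kg, flat top and underside. Origin: centre of its underside; z up, long side along y. Catches and knuckles at y = +-26 mm, only for looks; grip it across its 56 mm width at the middle of the long sides.
Not all that is in view belongs to the job. What is shaped like the medium_case but purple is not meant.

How it is judged (in metres and radians):
On the way, in this order (a step that is already met when the one before it is completed fails the run):
1. the lid of the large case is pressed shut (value of joint large_lid below 0.04 rad), for 0.2 s.
2. the medium case stands squarely on the large one, let go (value of joint large_lid below 0.04 rad and contact force between the fingers and medium_case below 0.1 N and horizontal distance between medium_case and large_case below 0.012 m and z of medium_case in the frame of large_case between 0.04 and 0.052 m and angle between the y axis of medium_case and the y axis of large_case, either way round below 0.14 rad and angle between medium_case's own z axis and vertical below 0.08 rad), for 0.2 s.
At the end, for the whole second after the job is handed in: Large lid shut (0.04 rad), large case upright within 40 mm of its start; medium case on its lid and small case on the medium: each centred within 12 mm on the case below, height within 6 mm, long sides parallel within 0.14 rad, upright within 0.08 rad; all released and at rest (all of step 2 and horizontal distance between small_case and medium_case below 0.012 m and z of small_case in the frame of medium_case between 0.032 and 0.044 m and angle between the y axis of small_case and the y axis of medium_case, either way round below 0.14 rad and angle between small_case's own z axis and vertical below 0.08 rad and distance of large_case from where it was at the start of the episode below 0.04 m and angle between large_case's own z axis and vertical below 0.05 rad and contact force between the fingers and large_case below 0.1 N and contact force between the fingers and small_case below 0.1 N and linear speed of each of large_case, medium_case, small_case below 0.02 m/s); the robot touches nothing.
It also fails if it takes over 59 s, if anything falls off the work surface, if the arm or the gripper's body presses on something with over 40 N, if the wrist force passes 120 N, or if a joint passes its speed limit or range.

ROBOT

A 7-joint arm with a two-finger parallel gripper is mounted at the origin on a cart in front of the work surface, level with it; the furniture and walls round the work are solid. World frame = base frame: x ahead of the robot, y to its left, z up, the work surface at z = 0. Lengths are in mm, angles in rad, forces in N, time in s.
With the tool pointing down it reaches from about 400 to 900 mm from the base axis. Payload 5.5 kg.
Tool frame: the origin (TCP) lies on the mounting face of the last link; the fingertips stand 173 mm ahead of it and the grasp point (between the pads) lies 155 mm ahead of it; z points along the fingers, y is the line along which they close (so a half turn about z gives the same grasp; the last joint's range is limited). The gripper opens to 85 mm and grips with 20 to 120 N. Pads are 22 mm wide; open, the fingers measure 114 mm over their backs; the gripper's body (76 mm by 85 mm) begins 54 mm behind the grasp point. The pads swing forward as they close: fully open they stand 13 mm farther back than shut.
Start: joints at [-0.94, 0.501, -0.427, 1.55, 0.221, 1.138, -0.21], TCP at [233.684, 606.538, 404.71] pointing down, gripper open.
Joint ranges: [-2.88, 2.88], [-0.31, 2.03], [-1.54, 1.56], [0.2, 2.42], [-1.41, 4.55], [0.19, 2.02], [-2.57, 2.57]. Speed limits (rad/s): [2.57, 2.57, 3.14, 3.14, 3.14, 3.14, 3.14].

INTERFACE

Orientations are given as a unit quaternion [w, x, y, z].
In Python, from plant import state, viewer, job gives the robot as it stands.
- The arm moves only by the tool drive_tool, never from a script. Its argument "series" is a list of rows, each an object with "fingers": the gripper's target within -1 to 1 (fully open at 1, half-way at 0, shut at -1); "dp": the shift along the tool's x, y, z in mm, a list of three; "roll": the turn about the tool's z in rad. In form: [{"fingers": fingers, "dp": [dx, dy, dz], "roll": roll}, ...]. A call has 1 to 12 rows; each row shifts and turns the commanded pose from where the row before left it, along the tool's axes as they then stand; what a row does not reach is not made up. A row lasts 1/12 s, in which the tool goes at most 41.7 mm and 7.16 degrees, less where a joint would pass 70% of its speed; a pose out of reach is approached as far as the arm can. A call with a gripper value outside its range is refused whole. The fingers move at their own pace and stop on an object; the grip force is fixed at half the most. Time passes only in rows, so rows that do not move let the fingers close. It gives the time, the measured TCP pose, the force, the opening and the grip force at its end, in the units of the state.
- state(): the state, without advancing time (a new reading comes with each control period).
- viewer.get_image(name): name is "scene" or "top" or "wrist"; returns (picture, depth): 400x640x3 uint8, blue, green, red; 400x640 float32, mm along the optical axis (not along the pixel's ray), 0 where there is no reading.
- viewer.get_calibration(name): a dict with "fx", "fy", "cx", "cy" (pixels), "view" (4x4, takes a point from world to camera coordinates). Camera axes: x right, y down, z forward; pixel columns grow to the right and rows downward; lengths in mm; the calibration is good to about 2 mm. The wrist camera is an equidistant fisheye: a pixel r from the principal point sees the ray r / f radians off the axis. A picture is of the moment at which its call begins: read the wrist's pose just before it. get_calibration takes no time and is no camera call; for the wrist camera it gives the pose at the moment of the call.
- job.finish_job(): hands the job in; it is judged then, once.
The state is a dict: "clock": time; "q": joint angles; "qvel": joint speeds; "effort": joint torques, N m; "position": TCP position; "tcp_rot": TCP orientation; "force": force on the tool from outside, world axes, zero at the start; "wrist_torque": the same for the moment, N m; "grip_width": finger opening in mm; "grasp_force": force on a finger pad.
Only numpy, scipy, OpenCV 4.12 (cv2) and the standard library are available. Lean on these libraries where they do the work, as an engineer would, in place of code of your own. Each camera call takes 0.05 s, during which the arm holds its last target. There are 200 camera calls.

## Working session

There is one attempt and no reset: what is moved stays moved. The work goes in short steps, Python scripts to look and compute and a tool call to move; the robot and the scene stay as the last step left them, time stands still between calls to the robot, and variables do not carry over. Pictures are saved under pics/ and viewed, at most 10 in all, crops included, and the job is handed in when it is done.

Besides the shell and the picture viewer there is one more tool, called after "Call:" by a JSON object that holds its "fn" and its "kwargs". drive_tool: Moves the arm, as the interface text tells. Its arguments: {"type":"object","properties":{"series":{"type":"array"}},"required":["series"]}

```bash
mkdir -p pics; cat > h.py <<'E'
import numpy as np, cv2
from plant import state, viewer, job
def grab(n):
    c=viewer.get_calibration(n); im,d=viewer.get_image(n); return im,d,c
def cloud(d,c):
    v,u=np.indices(d.shape); p=np.stack([(u-c['cx'])/c['fx']*d,(v-c['cy'])/c['fy']*d,d,np.ones_like(d)],-1)
    return (p@np.linalg.inv(np.array(c['view'])).T)[...,:3]
E
python3 - <<'E'
from h import *
s=state(); print({k:np.round(v,3) for k,v in s.items()})
for n in('top','scene'):
    im,d,c=grab(n); cv2.imwrite(f'pics/{n}0.png',im); np.savez(f'{n}0.npz',im=im,d=d,P=cloud(d,c)); print(n,np.round(np.linalg.inv(c['view']),2).tolist(),c['fx'])
E
```

```text
{'clock': np.float64(0.0), 'q': array([-0.94 ,  0.502, -0.427,  1.551,  0.221,  1.138, -0.21 ]), 'qvel': array([-0.   ,  0.001,  0.002,  0.001,  0.   , -0.001,  0.   ]), 'effort': array([ 1.0000e-03, -5.6953e+01, -5.8160e+00, -2.8094e+01,  1.1000e-02,
        1.2000e-02,  0.0000e+00]), 'position': array([233.672, 606.176, 403.67 ]), 'tcp_rot': array([-0.   ,  0.183,  0.983, -0.001]), 'force': array([0.283, 0.306, 0.034]), 'wrist_torque': array([0.027, 0.055, 0.005]), 'grasp_force': np.float64(0.0), 'grip_width': np.float64(85.336)}
top [[-0.0, -0.99, 0.17, 369.38], [-1.0, 0.0, -0.01, 329.9], [0.01, -0.17, -0.99, 1032.76], [0.0, 0.0, 0.0, 1.0]] 393.28223327702455
scene [[-0.67, -0.4, 0.63, -243.12], [-0.74, 0.33, -0.58, 1040.91], [0.02, -0.85, -0.52, 693.06], [0.0, 0.0, 0.0, 1.0]] 424.6239271558706
```

View pics/top0.png

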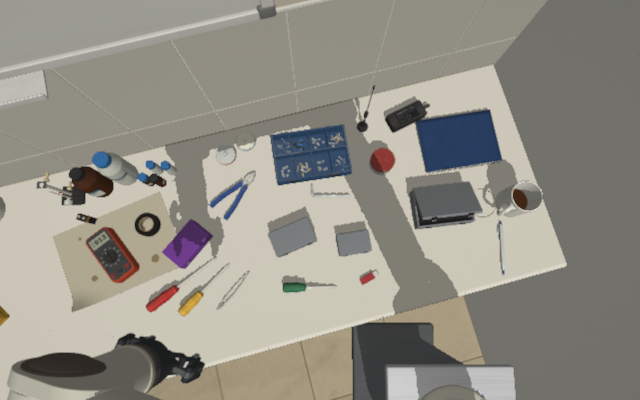

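View pics/scene0.png

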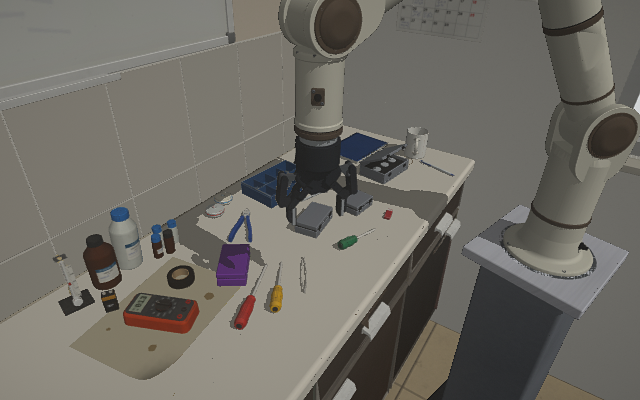

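Top view: large case with raised lid at (445,204), opening towards the robot. Grey medium at (292,236), grey small at (353,242). The purple look-alike at (188,244) is not meant. I'll confirm with an enlarged crop and measure.

```bash
python3 - <<'E'
from h import *
z=np.load('top0.npz'); P=z['P']; im=z['im']
cv2.imwrite('pics/crop.png',cv2.resize(im[160:290,250:500],None,fx=3,fy=3,interpolation=cv2.INTER_CUBIC))
def meas(n,u0,u1,v0,v1,lo,hi):
    Q=P[v0:v1,u0:u1].reshape(-1,3); Q=Q[(Q[:,2]>lo)&(Q[:,2]<hi)]
    print(n,len(Q),cv2.minAreaRect(Q[:,:2].astype(np.float32)),'z',np.percentile(Q[:,2],[5,50,95]).round(1))
meas('med',262,322,212,262,30,46); meas('small',328,378,225,262,25,40)
Q=P[170:235,400:485].reshape(-1,3);Q=Q[Q[:,2]>38]
print('large',cv2.minAreaRect(Q[:,:2].astype(np.float32)),Q[:,2].max())
L=Q[Q[:,2]>50];A=np.c_[L[:,:2],np.ones(len(L))];k=np.linalg.lstsq(A,L[:,2],rcond=None)[0]
r=L[:,2]-A@k;m=abs(r)<4;k=np.linalg.lstsq(A[m],L[m,2],rcond=None)[0];print('lid plane',k,'angle',np.arctan(np.hypot(*k[:2])),'dir',np.degrees(np.arctan2(-k[1],-k[0])),m.mean())
L=L[m];print(cv2.minAreaRect(L[:,:2].astype(np.float32)),L[:,2].min(),L[:,2].max())
print('table',np.median(P[300:310,330:350,2]))
E
```

```text
med 1130 ((472.5237731933594, 394.4585266113281), (67.49711608886719, 109.83280944824219), 23.165653228759766) z [35.3 38.5 41.5]
small 727 ((457.5173034667969, 237.89427185058594), (57.88493728637695, 83.6470947265625), 9.10054874420166) z [29.2 32.7 35.5]
large ((507.2575378417969, 140.0061798095703), (129.73939514160156, 451.0507507324219), 19.935871124267578) 1032.7576949880975
lid plane [-1.01463783e+00  2.36512803e-01  6.38147721e+02] angle 0.805886077990139 dir -13.121381699554679 0.05800957956359766
((558.234375, 4.971435546875), (148.74217224121094, 10.498221397399902), 59.87834167480469) 50.06372668972699 95.11906286632143
table 0.4841603094871516
```

View pics/crop.png

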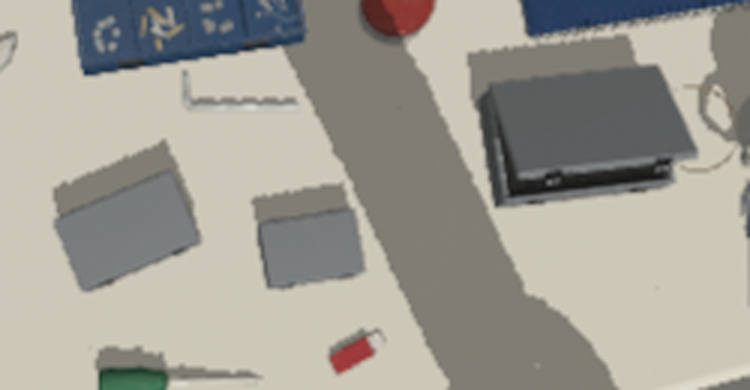

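The crop confirms both grey blocks and the ajar large case with black catches facing the robot. Now the lid plane, filtered properly, plus the case body.

```bash
python3 - <<'E'
from h import *
P=np.load('top0.npz')['P']
Q=P[175:232,405:485].reshape(-1,3);Q=Q[(Q[:,2]<130)]
rng=np.random.default_rng(0);L=Q[Q[:,2]>40];A=np.c_[L[:,:2],np.ones(len(L))];best=0
for i in range(500):
    j=rng.choice(len(L),3)
    try:k=np.linalg.solve(A[j],L[j,2])
    except:continue
    n=(abs(L[:,2]-A@k)<2.5).sum()
    if n>best:best=n;kb=k
m=abs(L[:,2]-A@kb)<3;k=np.linalg.lstsq(A[m],L[m,2],rcond=None)[0];L=L[m]
print(best,k,'angle',np.arctan(np.hypot(*k[:2])),'tiltdir',np.degrees(np.arctan2(-k[1],-k[0])))
R=cv2.minAreaRect(L[:,:2].astype(np.float32));print(R,cv2.boxPoints(R).round(0).tolist(),[round(float(np.r_[p,1]@k),1) for p in cv2.boxPoints(R)])
B=Q[(Q[:,2]>8)];R=cv2.minAreaRect(B[:,:2].astype(np.float32));print('all',R,cv2.boxPoints(R).round(0).tolist())
E
```

```text
1658 [-5.34927102e-01 -6.49511149e-02  3.71743789e+02] angle 0.494247018122525 tiltdir 6.922993046145724
((561.8693237304688, 6.341499328613281), (90.79962158203125, 150.1931915283203), 6.574769020080566) [[508.0, 76.0], [525.0, -73.0], [616.0, -63.0], [598.0, 86.0]] [95.0, 95.5, 46.6, 46.1]
all ((554.22265625, 5.502571105957031), (106.59722137451172, 151.04302978515625), 6.562439918518066) [[493.0, 74.0], [510.0, -76.0], [616.0, -63.0], [599.0, 87.0]]
```

Call:
{"fn": "drive_tool", "kwargs": {"series": [{"fingers": -1, "dp": [0, 0, 0], "roll": 0.121}, {"fingers": -1, "dp": [0, 0, 0], "roll": 0.121}, {"fingers": -1, "dp": [0, 0, 0], "roll": 0.121}, {"fingers": -1, "dp": [0, 0, 0], "roll": 0.121}, {"fingers": -1, "dp": [0, 0, 0], "roll": 0.121}, {"fingers": -1, "dp": [0, 0, 0], "roll": 0.121}, {"fingers": -1, "dp": [0, 0, 0], "roll": 0.121}, {"fingers": -1, "dp": [0, 0, 0], "roll": 0.121}, {"fingers": -1, "dp": [0, 0, 0], "roll": 0.119}, {"fingers": -1, "dp": [0, 0, 0], "roll": 0}]}}

```text
clock: 0.93
position: [233.5, 606.4, 404.2]
tcp_rot: [0.0, 0.666, 0.746, -0.0]
force: [-0.0, -0.2, 0.9]
grip_width: 0.1
grasp_force: 0.0
```

```bash
cat >> h.py <<'E'
from scipy.spatial.transform import Rotation as Ro
def to(x,y,z,yaw):  # TCP target (world mm), yaw of tool y axis (deg, mod 180)
    s=state(); R=Ro.from_quat(s['tcp_rot'],scalar_first=True).as_matrix()
    a=np.degrees(np.arctan2(R[1,1],R[0,1])); r=-((yaw-a+90)%180-90)
    print('t',round(float(s['clock']),2),'pos',np.round(s['position'],1),'yyaw',round(a,1),'tilt',np.round(R[:2,2],3),'roll rad',round(np.radians(r),3),'dp',np.round(R.T@(np.array([x,y,z])-s['position']),1),'F',np.round(s['force'],1),'w',round(float(s['grip_width']),1),round(float(s['grasp_force']),1),'q',np.round(s['q'],2))
E
python3 - <<'E'
from h import *
c,s=np.cos(.115),np.sin(.115); print(551.7-22*c,5-22*s)
to(551.7-22*c,5-22*s,280,6.6)
E
```

```text
529.8453147450873 2.475572855339396
t 0.93 pos [233.5 606.4 404.2] yyaw 6.4 tilt [-0.    -0.001] roll rad -0.003 dp [-633.1  227.   124.8] F [-0.  -0.2  0.9] w 0.1 0.0 q [-1.1   0.48 -0.2   1.56  0.1   1.12 -1.21]
```

Call:
{"fn": "drive_tool", "kwargs": {"series": [{"fingers": -1, "dp": [-26.4, 9.5, 0], "roll": 0}, {"fingers": -1, "dp": [-26.4, 9.5, 0], "roll": 0}, {"fingers": -1, "dp": [-26.4, 9.5, 0], "roll": 0}, {"fingers": -1, "dp": [-26.4, 9.5, 0], "roll": 0}, {"fingers": -1, "dp": [-26.4, 9.5, 0], "roll": 0}, {"fingers": -1, "dp": [-26.4, 9.5, 0], "roll": 0}, {"fingers": -1, "dp": [-26.4, 9.5, 0], "roll": 0}, {"fingers": -1, "dp": [-26.4, 9.5, 0], "roll": 0}, {"fingers": -1, "dp": [-26.4, 9.5, 0], "roll": 0}, {"fingers": -1, "dp": [-26.4, 9.5, 0], "roll": 0}, {"fingers": -1, "dp": [-26.4, 9.5, 0], "roll": 0}, {"fingers": -1, "dp": [-26.4, 9.5, 0], "roll": 0}]}}

```text
clock: 1.93
position: [383.9, 303.7, 404.6]
tcp_rot: [0.0, 0.663, 0.748, -0.0]
force: [-0.1, -0.4, 0.4]
grip_width: -0.0
grasp_force: 0.0
```

Call:
{"fn": "drive_tool", "kwargs": {"series": [{"fingers": -1, "dp": [-26.4, 9.5, 5], "roll": 0}, {"fingers": -1, "dp": [-26.4, 9.5, 5], "roll": 0}, {"fingers": -1, "dp": [-26.4, 9.5, 5], "roll": 0}, {"fingers": -1, "dp": [-26.4, 9.5, 5], "roll": 0}, {"fingers": -1, "dp": [-26.4, 9.5, 5], "roll": 0}, {"fingers": -1, "dp": [-26.4, 9.5, 5], "roll": 0}, {"fingers": -1, "dp": [-26.4, 9.5, 5], "roll": 0}, {"fingers": -1, "dp": [-26.4, 9.5, 5], "roll": 0}, {"fingers": -1, "dp": [-26.4, 9.5, 5], "roll": 0}, {"fingers": -1, "dp": [-26.4, 9.5, 5], "roll": 0}, {"fingers": -1, "dp": [-26.4, 9.5, 5], "roll": 0}, {"fingers": -1, "dp": [0, 0, 0], "roll": 0}]}}

```text
clock: 2.93
position: [522.4, 22.7, 348.8]
tcp_rot: [0.001, 0.666, 0.746, -0.001]
force: [0.2, -1.2, 1.0]
grip_width: 0.0
grasp_force: 0.0
```

```bash
python3 -c "
from h import *
to(529.8,2.5,280,6.6)"
```

```text
t 2.93 pos [522.4  22.7 348.8] yyaw 6.4 tilt [ 0.    -0.004] roll rad -0.003 dp [-20.6   5.1  68.9] F [ 0.2 -1.2  1. ] w 0.0 0.0 q [-0.2   0.31  0.13  1.94 -0.05  0.9   0.06]
```

Call:
{"fn": "drive_tool", "kwargs": {"series": [{"fingers": -1, "dp": [-10.3, 2.5, 10], "roll": 0}, {"fingers": -1, "dp": [-10.3, 2.6, 10], "roll": 0}, {"fingers": -1, "dp": [0, 0, 20], "roll": 0}, {"fingers": -1, "dp": [0, 0, 20], "roll": 0}, {"fingers": -1, "dp": [0, 0, 15], "roll": 0}, {"fingers": -1, "dp": [0, 0, 8], "roll": 0}, {"fingers": -1, "dp": [0, 0, 8], "roll": 0}, {"fingers": -1, "dp": [0, 0, 8], "roll": 0}, {"fingers": -1, "dp": [0, 0, 8], "roll": 0}, {"fingers": -1, "dp": [0, 0, 8], "roll": 0}, {"fingers": -1, "dp": [0, 0, 8], "roll": 0}, {"fingers": -1, "dp": [0, 0, 4], "roll": 0}]}}

```text
clock: 3.93
position: [528.1, 8.9, 221.7]
tcp_rot: [-0.0, 0.665, 0.747, -0.0]
force: [-1.2, -1.1, 1.5]
grip_width: 0.0
grasp_force: 0.7
```

Call:
{"fn": "drive_tool", "kwargs": {"series": [{"fingers": -1, "dp": [0, 0, 1], "roll": 0}, {"fingers": -1, "dp": [0, 0, 0], "roll": 0}]}}

```text
clock: 4.1
position: [528.4, 8.9, 221.3]
tcp_rot: [-0.0, 0.665, 0.747, -0.0]
force: [-0.1, -0.5, -0.1]
grip_width: -0.1
grasp_force: 0.0
```

Call:
{"fn": "drive_tool", "kwargs": {"series": [{"fingers": -1, "dp": [0, 0, 1.5], "roll": 0}, {"fingers": -1, "dp": [0, 0, 1], "roll": 0}, {"fingers": -1, "dp": [0, 0, 0], "roll": 0}, {"fingers": -1, "dp": [0, 0, 0], "roll": 0}]}}

```text
clock: 4.43
position: [528.7, 8.8, 219.5]
tcp_rot: [0.0, 0.665, 0.747, 0.0]
force: [-0.5, 0.2, 0.6]
grip_width: -0.2
grasp_force: 0.7
```

Call:
{"fn": "drive_tool", "kwargs": {"series": [{"fingers": -1, "dp": [0, 0, 1], "roll": 0}, {"fingers": -1, "dp": [0, 0, 0], "roll": 0}, {"fingers": -1, "dp": [0, 0, 0], "roll": 0}]}}

```text
clock: 4.68
position: [528.7, 8.8, 219.4]
tcp_rot: [0.0, 0.665, 0.747, 0.0]
force: [-2.6, -0.1, 11.0]
grip_width: 0.4
grasp_force: 5.3
```

Call:
{"fn": "drive_tool", "kwargs": {"series": [{"fingers": -1, "dp": [0, 0, 0], "roll": 0}, {"fingers": -1, "dp": [0, 0, 0], "roll": 0}, {"fingers": -1, "dp": [0, 0, -10], "roll": 0}, {"fingers": -1, "dp": [0, 0, -25], "roll": 0}, {"fingers": -1, "dp": [0, 0, -30], "roll": 0}, {"fingers": 1, "dp": [0, 0, -30], "roll": 0}, {"fingers": 1, "dp": [0, 0, -30], "roll": -0.1}, {"fingers": 1, "dp": [0, 0, 0], "roll": -0.1}, {"fingers": 1, "dp": [0, 0, 0], "roll": -0.1}, {"fingers": 1, "dp": [0, 0, 0], "roll": 0}]}}

```text
clock: 5.52
position: [528.6, 8.9, 344.5]
tcp_rot: [0.001, 0.544, 0.839, 0.001]
force: [-0.6, -0.1, -0.1]
grip_width: 60.5
grasp_force: 0.0
```

```bash
python3 -c "
from h import *
to(472.5,394.5,350,23.2)"
```

```text
t 5.52 pos [528.6   8.9 344.5] yyaw 24.0 tilt [0.002 0.   ] roll rad 0.015 dp [375.  105.9  -5.5] F [-0.6 -0.1 -0.1] w 60.5 0.0 q [-0.13  0.32  0.07  1.93 -0.03  0.89  0.38]
```

Call:
{"fn": "drive_tool", "kwargs": {"series": [{"fingers": 1, "dp": [34.1, 9.6, -0.5], "roll": 0.015}, {"fingers": 1, "dp": [34.1, 9.6, -0.5], "roll": 0}, {"fingers": 1, "dp": [34.1, 9.6, -0.5], "roll": 0}, {"fingers": 1, "dp": [34.1, 9.6, -0.5], "roll": 0}, {"fingers": 1, "dp": [34.1, 9.6, -0.5], "roll": 0}, {"fingers": 1, "dp": [34.1, 9.6, -0.5], "roll": 0}, {"fingers": 1, "dp": [34.1, 9.6, -0.5], "roll": 0}, {"fingers": 1, "dp": [34.1, 9.6, -0.5], "roll": 0}, {"fingers": 1, "dp": [34.1, 9.6, -0.5], "roll": 0}, {"fingers": 1, "dp": [34.1, 9.6, -0.5], "roll": 0}, {"fingers": 1, "dp": [34.1, 9.6, -0.5], "roll": 0}, {"fingers": 1, "dp": [0, 0, 0], "roll": 0}]}}

```text
clock: 6.52
position: [474.8, 403.9, 348.6]
tcp_rot: [-0.002, 0.549, 0.836, 0.002]
force: [-0.1, 0.9, 0.6]
grip_width: 85.4
grasp_force: 0.0
```

```bash
python3 - <<'E'
from h import *
to(472.5,394.5,250,23.2)
im,d,c=grab('wrist'); cv2.imwrite('pics/w1.png',im); print(np.round(np.linalg.inv(c['view']),2).tolist(),c['fx'],c['cx'],c['cy'])
im,d,c=grab('top'); P=cloud(d,c); cv2.imwrite('pics/t1.png',im)
Q=P[170:240,400:490].reshape(-1,3);B=Q[(Q[:,2]>36)&(Q[:,2]<80)]
print('large',len(B),cv2.minAreaRect(B[:,:2].astype(np.float32)),np.percentile(B[:,2],[2,50,98]))
A=np.c_[B[:,:2],np.ones(len(B))];print(np.linalg.lstsq(A,B[:,2],rcond=None)[0])
E
```

```text
t 6.52 pos [474.8 403.9 348.6] yyaw 23.4 tilt [-0.002  0.006] roll rad 0.003 dp [-8.3 -5.9 98.6] F [-0.1  0.9  0.6] w 85.4 0.0 q [-0.7   0.48 -0.07  1.68  0.03  0.98 -0.36]
[[0.92, 0.38, 0.12, 443.76], [0.4, -0.88, -0.27, 473.84], [0.0, 0.3, -0.96, 318.24], [0.0, 0.0, 0.0, 1.0]] 309.70691628693146 324.17519580185626 198.7114138217039
large 2289 ((553.8135375976562, 5.020957946777344), (105.82159423828125, 151.35220336914062), 6.4278669357299805) [41.75989731 46.8666041  50.59009519]
[ 2.02651730e-03 -3.65194675e-03  4.56591196e+01]
```

View pics/w1.png

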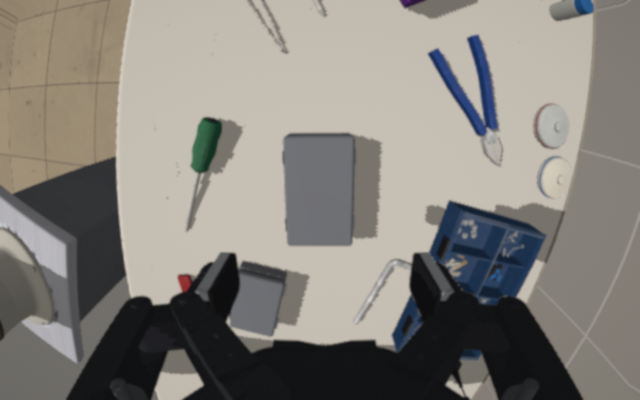

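View pics/t1.png

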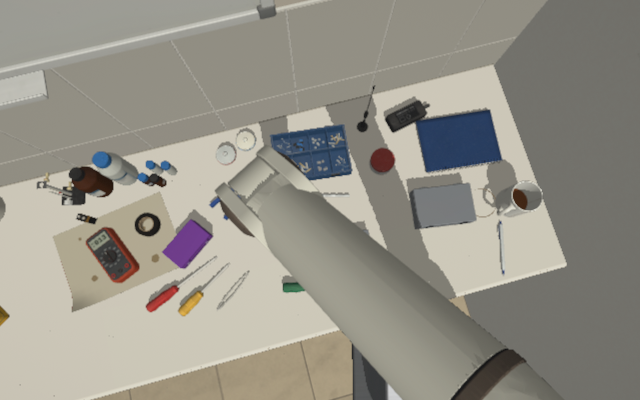

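Wrist view: the medium case top spans pixels (284–354, 134–245), between the fingers' planes. The top view shows the large lid shut and flat at about (443,205). Now fix the medium centre from the wrist corners.

```bash
cat >> h.py <<'E'
def wpix(pts,z,c):
    V=np.linalg.inv(np.array(c['view'])); out=[]
    for u,v in pts:
        a=np.array([(u-c['cx'])/c['fx'],(v-c['cy'])/c['fy']]); t=np.hypot(*a)
        r=V[:3,:3]@np.r_[a/t*np.sin(t),np.cos(t)]; out.append(V[:3,3]+r*(z-V[2,3])/r[2])
    return np.array(out)
def wrect(im,c,roi,z,lo=60,hi=135):
    u0,u1,v0,v1=roi; g=cv2.cvtColor(im,cv2.COLOR_BGR2GRAY); m=np.zeros_like(g); s=cv2.cvtColor(im,cv2.COLOR_BGR2HSV)[...,1]
    m[v0:v1,u0:u1]=((g>lo)&(g<hi)&(im[...,0]>im[...,2]))[v0:v1,u0:u1]*255; m=cv2.morphologyEx(m,cv2.MORPH_OPEN,np.ones((5,5)))
    k=max(cv2.findContours(m,0,cv2.CHAIN_APPROX_NONE)[0],key=cv2.contourArea)
    W=wpix(k[:,0],z,c); return cv2.boundingRect(k),cv2.minAreaRect(W[:,:2].astype(np.float32))
E
python3 - <<'E'
from h import *
c=viewer.get_calibration('wrist'); im=cv2.imread('pics/w1.png')
print(wpix([(284,134),(354,134),(352,245),(287,245)],38,c)[:,:2].round(1).tolist())
print(wrect(im,c,(270,370,120,255),38)); print(wrect(im,c,(225,290,255,345),32))
E
```

```text
[[423.6, 428.1], [481.9, 452.7], [525.8, 352.0], [465.7, 326.3]]
((284, 135, 71, 110), ((474.111572265625, 389.8025207519531), (64.37297821044922, 108.0301513671875), 22.98348045349121))
((231, 272, 53, 63), ((458.8766784667969, 233.78370666503906), (55.8792839050293, 84.09193420410156), 8.692330360412598))
```

```bash
python3 - <<'E'
from h import *
to(472.5,394.5,250,23.2)
im,d,c=grab('wrist'); cv2.imwrite('pics/w2.png',im)
print(wrect(im,c,(265,375,110,265),38))
E
```

```text
t 6.62 pos [477.4 397.3 348. ] yyaw 23.1 tilt [-0.001 -0.   ] roll rad -0.002 dp [-0.7 -5.4 98. ] F [-0.8 -1.3  0.4] w 85.1 0.0 q [-0.69  0.47 -0.06  1.69  0.03  0.98 -0.36]
((284, 126, 72, 111), ((471.2354736328125, 397.86181640625), (64.69773864746094, 107.35454559326172), 23.04286766052246))
```

Call:
{"fn": "drive_tool", "kwargs": {"series": [{"fingers": 1, "dp": [0, -5, 30], "roll": 0}, {"fingers": 1, "dp": [0, 0, 30], "roll": 0}, {"fingers": 1, "dp": [0, 0, 30], "roll": 0}, {"fingers": 1, "dp": [0, 0, 10], "roll": 0}, {"fingers": 1, "dp": [0, 0, 0], "roll": 0}, {"fingers": 1, "dp": [0, 0, 0], "roll": 0}, {"fingers": 1, "dp": [0, 0, 0], "roll": 0}]}}

```text
clock: 7.25
position: [475.3, 393.4, 250.6]
tcp_rot: [0.0, 0.553, 0.833, 0.001]
force: [0.2, -0.3, 0.4]
grip_width: 85.0
grasp_force: 0.0
```

```bash
python3 - <<'E'
from h import *
to(472.3,395.5,178,23.1)
im,d,c=grab('wrist'); cv2.imwrite('pics/w3.png',im)
print(wrect(im,c,(225,400,60,330),38))
E
```

```text
t 7.25 pos [475.3 393.4 250.6] yyaw 22.9 tilt [0.002 0.002] roll rad -0.004 dp [ 3.  -2.1 72.6] F [ 0.2 -0.3  0.4] w 85.0 0.0 q [-0.69  0.59 -0.06  1.76  0.04  0.79 -0.37]
((267, 130, 108, 161), ((470.9996337890625, 398.49749755859375), (64.26908874511719, 109.35160827636719), 23.279891967773438))
```

View pics/w3.png

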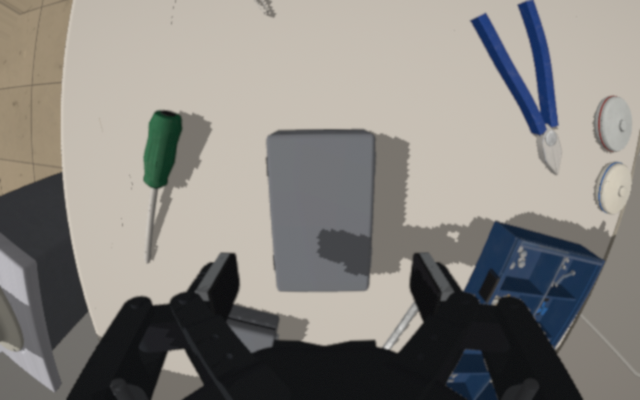

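Wrist view: the case is between fingers, pixels (267–375, 130–291), slightly ahead. Shift [4.8, −2], go down 73, then close.

Call:
{"fn": "drive_tool", "kwargs": {"series": [{"fingers": 1, "dp": [4.8, -2, 10], "roll": 0}, {"fingers": 1, "dp": [0, 0, 20], "roll": 0}, {"fingers": 1, "dp": [0, 0, 20], "roll": 0}, {"fingers": 1, "dp": [0, 0, 13], "roll": 0}, {"fingers": 1, "dp": [0, 0, 10], "roll": 0}, {"fingers": 1, "dp": [0, 0, 0], "roll": 0}, {"fingers": -1, "dp": [0, 0, 0], "roll": 0}, {"fingers": -1, "dp": [0, 0, 0], "roll": 0}, {"fingers": -1, "dp": [0, 0, 0], "roll": 0}, {"fingers": -1, "dp": [0, 0, 0], "roll": 0}, {"fingers": -1, "dp": [0, 0, 0], "roll": 0}, {"fingers": -1, "dp": [0, 0, 0], "roll": 0}]}}

```text
clock: 8.3
position: [471.0, 397.5, 176.9]
tcp_rot: [0.0, 0.552, 0.834, 0.001]
force: [0.8, 0.5, 6.6]
grip_width: 64.8
grasp_force: 68.8
```

```bash
python3 - <<'E'
from h import *
to(472.3,395.5,178,23.1)
E
```

```text
t 8.3 pos [471.  397.5 176.9] yyaw 23.0 tilt [0.002 0.002] roll rad -0.002 dp [-2.4  0.4 -1.1] F [0.8 0.5 6.6] w 64.8 68.8 q [-0.71  0.7  -0.05  1.78  0.05  0.66 -0.39]
```

Call:
{"fn": "drive_tool", "kwargs": {"series": [{"fingers": -1, "dp": [0, 0, -15], "roll": 0}, {"fingers": -1, "dp": [0, 0, -30], "roll": 0}, {"fingers": -1, "dp": [0, 0, -35], "roll": 0}, {"fingers": -1, "dp": [0, 0, -20], "roll": 0.072}, {"fingers": -1, "dp": [0, 0, 0], "roll": 0.072}, {"fingers": -1, "dp": [0, 0, 0], "roll": 0.072}, {"fingers": -1, "dp": [0, 0, 0], "roll": 0.072}, {"fingers": -1, "dp": [0, 0, 0], "roll": 0}, {"fingers": -1, "dp": [0, 0, 0], "roll": 0}]}}

```text
clock: 9.05
position: [469.9, 396.7, 275.0]
tcp_rot: [-0.0, 0.665, 0.747, -0.001]
force: [-0.8, 0.4, -3.3]
grip_width: 64.9
grasp_force: 68.0
```

```bash
python3 - <<'E'
from h import *
to(552.5,5,273,6.5)
E
```

```text
t 9.05 pos [469.9 396.7 275. ] yyaw 6.6 tilt [-0.001 -0.001] roll rad 0.002 dp [-398.6   37.     2.4] F [-0.8  0.4 -3.3] w 64.9 68.0 q [-0.75  0.55  0.01  1.75 -0.01  0.84 -0.62]
```

Call:
{"fn": "drive_tool", "kwargs": {"series": [{"fingers": -1, "dp": [-10, 1, -6], "roll": 0}, {"fingers": -1, "dp": [-20, 2, -6], "roll": 0}, {"fingers": -1, "dp": [-20, 2, -6], "roll": 0}, {"fingers": -1, "dp": [-20, 2, -6], "roll": 0}, {"fingers": -1, "dp": [-20, 2, -6], "roll": 0}, {"fingers": -1, "dp": [-20, 2, -6], "roll": 0}, {"fingers": -1, "dp": [-20, 2, 0], "roll": 0}, {"fingers": -1, "dp": [-20, 2, 0], "roll": 0}, {"fingers": -1, "dp": [-20, 2, 0], "roll": 0}, {"fingers": -1, "dp": [-20, 2, 0], "roll": 0}, {"fingers": -1, "dp": [-20, 2, 0], "roll": 0}, {"fingers": -1, "dp": [-20, 2, 0], "roll": 0}]}}

```text
clock: 10.05
position: [519.2, 169.1, 311.9]
tcp_rot: [0.0, 0.666, 0.746, -0.0]
force: [-0.6, 0.4, -2.3]
grip_width: 65.0
grasp_force: 68.0
```

Call:
{"fn": "drive_tool", "kwargs": {"series": [{"fingers": -1, "dp": [-20, 2, 0], "roll": 0}, {"fingers": -1, "dp": [-20, 2, 0], "roll": 0}, {"fingers": -1, "dp": [-20, 2, 0], "roll": 0}, {"fingers": -1, "dp": [-20, 2, 0], "roll": 0}, {"fingers": -1, "dp": [-20, 2, 0], "roll": 0}, {"fingers": -1, "dp": [-20, 2, 0], "roll": 0}, {"fingers": -1, "dp": [-20, 2, 0], "roll": 0}, {"fingers": -1, "dp": [-18, 2, 0], "roll": 0}, {"fingers": -1, "dp": [-10, 0, 0], "roll": 0}, {"fingers": -1, "dp": [0, 0, 0], "roll": 0}, {"fingers": -1, "dp": [0, 0, 0], "roll": 0}, {"fingers": -1, "dp": [0, 0, 0], "roll": 0}]}}

```text
clock: 11.05
position: [553.7, 7.3, 311.6]
tcp_rot: [-0.001, 0.665, 0.746, 0.0]
force: [0.1, 0.7, -3.3]
grip_width: 65.2
grasp_force: 68.0
```

```bash
python3 - <<'E'
from h import *
to(552.5,5,235,6.5)
im,d,c=grab('wrist'); cv2.imwrite('pics/w4.png',im)
E
```

```text
t 11.05 pos [553.7   7.3 311.6] yyaw 6.6 tilt [-0.001  0.001] roll rad 0.001 dp [-2.2 -1.4 76.6] F [ 0.1  0.7 -3.3] w 65.2 68.0 q [-0.15  0.41  0.11  1.89 -0.06  0.84  0.1 ]
```

View pics/w4.png

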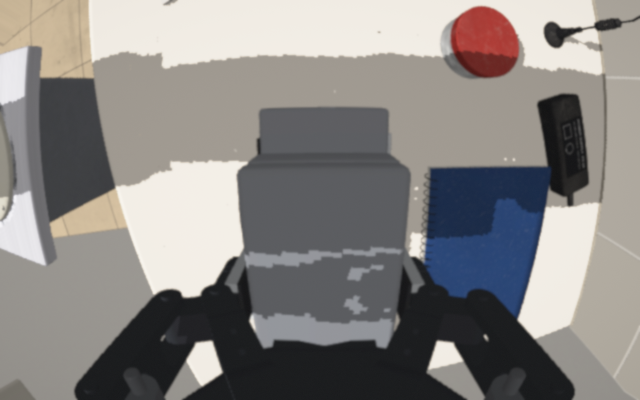

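```bash
python3 - <<'E'
from h import *
s=state();c=viewer.get_calibration('wrist');R=Ro.from_quat(s['tcp_rot'],scalar_first=True).as_matrix()
print(s['position'].round(1))
for n,p,z in(('med top',[(240,168),(409,168)],172.7),('med bot far',[(252,155),(398,155)],134.7),('large far',[(261,109),(389,109)],46)):
    W=wpix(p,z,c); print(n,W[:,:2].round(1).tolist(),'tool xy',((W-s['position'])@R)[:,:2].round(1).tolist())
E
```

```text
[553.8   7.6 311.6]
med top [[516.5, 57.5], [577.8, 64.6]] tool xy [[53.7, -31.3], [53.7, 30.4]]
med bot far [[512.4, 55.5], [582.8, 63.7]] tool xy [[52.2, -35.5], [52.2, 35.4]]
large far [[497.2, 75.0], [593.6, 86.2]] tool xy [[73.2, -48.3], [73.2, 48.8]]
```

The wrist view shows the medium far edge at row 168 and the large far edge at row 109. They compute to be aligned within about 1 mm, so go straight down.

Call:
{"fn": "drive_tool", "kwargs": {"series": [{"fingers": -1, "dp": [0, 0, 15], "roll": 0}, {"fingers": -1, "dp": [0, 0, 25], "roll": 0}, {"fingers": -1, "dp": [0, 0, 25], "roll": 0}, {"fingers": -1, "dp": [0, 0, 12], "roll": 0}, {"fingers": -1, "dp": [0, 0, 5], "roll": 0}, {"fingers": -1, "dp": [0, 0, 3], "roll": 0}, {"fingers": -1, "dp": [0, 0, 1], "roll": 0}, {"fingers": -1, "dp": [0, 0, 0], "roll": 0}, {"fingers": -1, "dp": [0, 0, 0], "roll": 0}]}}

```text
clock: 11.85
position: [554.7, 6.1, 226.8]
tcp_rot: [0.001, 0.666, 0.746, 0.001]
force: [0.7, 0.7, -3.9]
grip_width: 64.8
grasp_force: 67.8
```

Call:
{"fn": "drive_tool", "kwargs": {"series": [{"fingers": -1, "dp": [0, 0, 1.5], "roll": 0}, {"fingers": -1, "dp": [0, 0, 1], "roll": 0}, {"fingers": -1, "dp": [0, 0, 0.5], "roll": 0}, {"fingers": -1, "dp": [0, 0, 0], "roll": 0}, {"fingers": -1, "dp": [0, 0, 0], "roll": 0}]}}

```text
clock: 12.27
position: [554.2, 5.9, 223.0]
tcp_rot: [0.0, 0.666, 0.746, 0.0]
force: [-0.7, -0.5, -0.7]
grip_width: 65.4
grasp_force: 68.2
```

Contact. Open and retreat, then turn for the small case.

Call:
{"fn": "drive_tool", "kwargs": {"series": [{"fingers": 1, "dp": [0, 0, 0], "roll": 0}, {"fingers": 1, "dp": [0, 0, 0], "roll": 0}, {"fingers": 1, "dp": [0, 0, 0], "roll": 0}, {"fingers": 1, "dp": [0, 0, 0], "roll": 0}, {"fingers": 1, "dp": [0, 0, 0], "roll": 0}, {"fingers": 1, "dp": [0, 0, -10], "roll": 0}, {"fingers": 1, "dp": [0, 0, -25], "roll": 0}, {"fingers": 1, "dp": [0, 0, -35], "roll": 0}, {"fingers": 1, "dp": [0, 0, -35], "roll": 0}, {"fingers": 1, "dp": [0, 0, -10], "roll": -0.045}, {"fingers": 1, "dp": [0, 0, 0], "roll": 0}]}}

```text
clock: 13.18
position: [555.6, 5.9, 342.5]
tcp_rot: [0.003, 0.648, 0.761, 0.003]
force: [0.1, 0.2, 0.4]
grip_width: 85.5
grasp_force: 0.0
```

```bash
python3 - <<'E'
from h import *
to(458,237.9,270,9)
E
```

```text
t 13.18 pos [555.6   5.9 342.5] yyaw 9.2 tilt [0.008 0.001] roll rad 0.003 dp [244.6 -60.1  71.8] F [0.1 0.2 0.4] w 85.5 0.0 q [-0.14  0.37  0.11  1.87 -0.05  0.9   0.14]
```

Call:
{"fn": "drive_tool", "kwargs": {"series": [{"fingers": 1, "dp": [27, -6.7, 0], "roll": 0}, {"fingers": 1, "dp": [27, -6.7, 0], "roll": 0}, {"fingers": 1, "dp": [27, -6.7, 0], "roll": 0}, {"fingers": 1, "dp": [27, -6.7, 0], "roll": 0}, {"fingers": 1, "dp": [27, -6.7, 12], "roll": 0}, {"fingers": 1, "dp": [27, -6.7, 12], "roll": 0}, {"fingers": 1, "dp": [27, -6.7, 16], "roll": 0}, {"fingers": 1, "dp": [27, -6.7, 16], "roll": 0}, {"fingers": 1, "dp": [27, -6.7, 16], "roll": 0}, {"fingers": 1, "dp": [0, 0, 0], "roll": 0}, {"fingers": 1, "dp": [0, 0, 0], "roll": 0}, {"fingers": 1, "dp": [0, 0, 0], "roll": 0}]}}

```text
clock: 14.18
position: [456.1, 236.0, 265.2]
tcp_rot: [-0.0, 0.649, 0.761, -0.001]
force: [1.0, -1.4, 0.9]
grip_width: 85.3
grasp_force: 0.0
```

```bash
python3 - <<'E'
from h import *
im,d,c=grab('wrist'); cv2.imwrite('pics/w5.png',im)
r=wrect(im,c,(225,400,60,300),32); print(r)
to(*r[1][0],172,r[1][2])
im,d,c=grab('top'); P=cloud(d,c); Q=P[160:245,390:500].reshape(-1,3)
B=Q[(Q[:,2]>72)&(Q[:,2]<100)];print(len(B))
if len(B)>20: print('med',cv2.minAreaRect(B[:,:2].astype(np.float32)),np.percentile(B[:,2],[5,50,95]))
B=Q[(Q[:,2]>36)&(Q[:,2]<52)]
if len(B)>20: print('large',cv2.minAreaRect(B[:,:2].astype(np.float32)))
E
```

```text
((287, 147, 82, 114), ((456.65460205078125, 241.95733642578125), (55.140769958496094, 83.5993423461914), 8.939101219177246))
t 14.23 pos [456.6 235.5 265.7] yyaw 9.0 tilt [-0.    -0.001] roll rad 0.001 dp [ 6.5  1.  93.7] F [ 0.2  0.1 -0.6] w 85.3 0.0 q [-0.54  0.42  0.01  2.01 -0.    0.71 -0.37]
1183
med ((553.793701171875, 3.3408470153808594), (67.52481842041016, 110.591796875), 6.7591776847839355) [81.47187626 84.68981216 87.63184566]
large ((566.189208984375, 16.122817993164062), (301.232177734375, 129.01422119140625), 72.22428131103516)
```

View pics/w5.png

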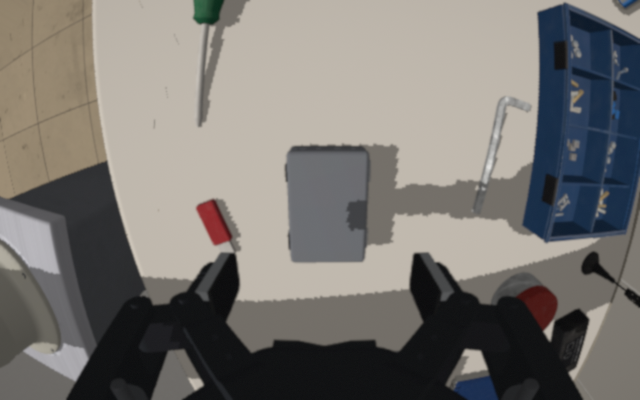

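Wrist view: small case at (287–369, 147–261), centred between the fingers. The medium rests at 84.7 mm top height, centred on the large case within about 2 mm. Grasp the small case.

Call:
{"fn": "drive_tool", "kwargs": {"series": [{"fingers": 1, "dp": [4, 1, 15], "roll": 0}, {"fingers": 1, "dp": [0, 0, 25], "roll": 0}, {"fingers": 1, "dp": [0, 0, 25], "roll": 0}, {"fingers": 1, "dp": [0, 0, 15], "roll": 0}, {"fingers": 1, "dp": [0, 0, 10], "roll": 0}, {"fingers": 1, "dp": [0, 0, 0], "roll": 0}, {"fingers": -1, "dp": [0, 0, 0], "roll": 0}, {"fingers": -1, "dp": [0, 0, 0], "roll": 0}, {"fingers": -1, "dp": [0, 0, 0], "roll": 0}, {"fingers": -1, "dp": [0, 0, 0], "roll": 0}, {"fingers": -1, "dp": [0, 0, 0], "roll": 0}, {"fingers": -1, "dp": [0, 0, 0], "roll": 0}]}}

```text
clock: 15.28
position: [457.5, 240.8, 177.2]
tcp_rot: [0.001, 0.649, 0.761, 0.001]
force: [0.1, -0.4, 6.4]
grip_width: 54.8
grasp_force: 64.7
```

Call:
{"fn": "drive_tool", "kwargs": {"series": [{"fingers": -1, "dp": [0, 0, 0], "roll": 0}]}}

```text
clock: 15.37
position: [457.5, 240.9, 177.3]
tcp_rot: [0.001, 0.649, 0.761, 0.001]
force: [0.3, 0.0, 6.8]
grip_width: 54.8
grasp_force: 64.7
```

Call:
{"fn": "drive_tool", "kwargs": {"series": [{"fingers": -1, "dp": [0, 0, -15], "roll": 0}, {"fingers": -1, "dp": [0, 0, -30], "roll": 0}, {"fingers": -1, "dp": [0, 0, -30], "roll": 0}, {"fingers": -1, "dp": [0, 0, -30], "roll": 0}, {"fingers": -1, "dp": [0, 0, -30], "roll": 0.04}, {"fingers": -1, "dp": [0, 0, -10], "roll": 0}, {"fingers": -1, "dp": [0, 0, 0], "roll": 0}, {"fingers": -1, "dp": [0, 0, 0], "roll": 0}]}}

```text
clock: 16.03
position: [456.4, 240.5, 320.9]
tcp_rot: [0.0, 0.664, 0.748, 0.001]
force: [-0.2, 0.1, -1.9]
grip_width: 55.2
grasp_force: 64.0
```

```bash
python3 - <<'E'
from h import *
to(554.2,5.9,320,6.6)
E
```

```text
t 16.03 pos [456.4 240.5 320.9] yyaw 6.8 tilt [0.001 0.001] roll rad 0.003 dp [-244.6   69.3    0.8] F [-0.2  0.1 -1.9] w 55.2 64.0 q [-0.55  0.34  0.02  1.97 -0.01  0.83 -0.41]
```

Call:
{"fn": "drive_tool", "kwargs": {"series": [{"fingers": -1, "dp": [-12, 3.5, 0], "roll": 0}, {"fingers": -1, "dp": [-23, 6.5, 0], "roll": 0}, {"fingers": -1, "dp": [-23, 6.5, 0], "roll": 0}, {"fingers": -1, "dp": [-23, 6.5, 0], "roll": 0}, {"fingers": -1, "dp": [-23, 6.5, 0], "roll": 0}, {"fingers": -1, "dp": [-23, 6.5, 0], "roll": 0}, {"fingers": -1, "dp": [-23, 6.5, 0], "roll": 0}, {"fingers": -1, "dp": [-23, 6.5, 0], "roll": 0}, {"fingers": -1, "dp": [-23, 6.5, 0], "roll": 0}, {"fingers": -1, "dp": [-23, 6.5, 0], "roll": 0}, {"fingers": -1, "dp": [-18, 5, 0], "roll": 0}, {"fingers": -1, "dp": [-7, 2.5, 0], "roll": 0}]}}

```text
clock: 17.03
position: [554.1, 2.9, 318.3]
tcp_rot: [-0.001, 0.666, 0.746, -0.002]
force: [-0.4, 0.2, -1.2]
grip_width: 54.7
grasp_force: 64.0
```

Call:
{"fn": "drive_tool", "kwargs": {"series": [{"fingers": -1, "dp": [0, 0, 0], "roll": 0}, {"fingers": -1, "dp": [0, 0, 0], "roll": 0}, {"fingers": -1, "dp": [0, 0, 0], "roll": 0}, {"fingers": -1, "dp": [0, 0, 0], "roll": 0}]}}

```text
clock: 17.37
position: [553.8, 8.3, 320.2]
tcp_rot: [-0.001, 0.663, 0.748, -0.0]
force: [-0.1, -0.3, -0.6]
grip_width: 55.0
grasp_force: 64.0
```

```bash
python3 - <<'E'
from h import *
to(554.2,5.9,261.5,6.6)
im,d,c=grab('wrist'); cv2.imwrite('pics/w6.png',im)
E
```

```text
t 17.37 pos [553.8   8.3 320.2] yyaw 6.9 tilt [-0.001  0.001] roll rad 0.005 dp [-2.4  0.1 58.7] F [-0.1 -0.3 -0.6] w 55.0 64.0 q [-0.15  0.4   0.11  1.88 -0.06  0.86  0.11]
```

View pics/w6.png

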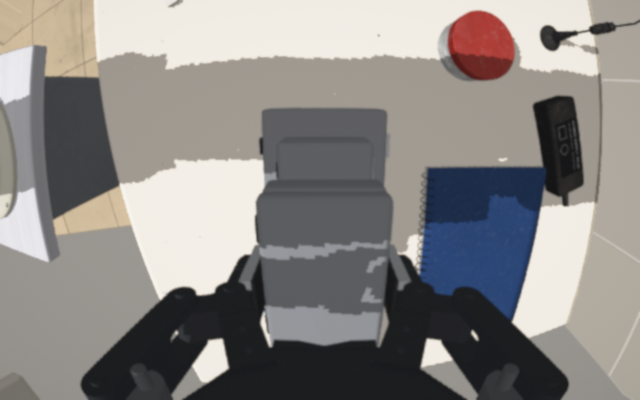

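```bash
python3 - <<'E'
from h import *
s=state();c=viewer.get_calibration('wrist');R=Ro.from_quat(s['tcp_rot'],scalar_first=True).as_matrix()
print(s['position'].round(1))
for n,p,z,h in(('small',[(258,194),(392,194)],175,42),('med',[(278,138),(373,138)],84,55),('large',[(263,109),(387,109)],46,75)):
    W=(wpix(p,z,c)-s['position'])@R; print(n,W[:,:2].round(1).tolist(),'centre',(W[:,0].mean()-h).round(1),W[:,1].mean().round(1))
E
```

```text
[553.9   8.1 320.4]
small [[41.8, -26.5], [41.8, 26.1]] centre -0.2 -0.2
med [[53.7, -31.3], [53.7, 32.2]] centre -1.3 0.5
large [[73.0, -48.5], [73.0, 49.0]] centre -2.0 0.3
```

Shift about −1.5 mm in x and 0.5 mm in y, then lower 59 mm.

Call:
{"fn": "drive_tool", "kwargs": {"series": [{"fingers": -1, "dp": [-1.5, 0.5, 15], "roll": 0}, {"fingers": -1, "dp": [0, 0, 20], "roll": 0}, {"fingers": -1, "dp": [0, 0, 12], "roll": 0}, {"fingers": -1, "dp": [0, 0, 7], "roll": 0}, {"fingers": -1, "dp": [0, 0, 3], "roll": 0}, {"fingers": -1, "dp": [0, 0, 1], "roll": 0}, {"fingers": -1, "dp": [0, 0, 0], "roll": 0}, {"fingers": -1, "dp": [0, 0, 0], "roll": 0}, {"fingers": -1, "dp": [0, 0, 0], "roll": 0}]}}

```text
clock: 18.17
position: [555.5, 5.0, 263.5]
tcp_rot: [0.0, 0.664, 0.748, 0.001]
force: [1.1, 0.1, -0.8]
grip_width: 55.3
grasp_force: 63.9
```

Call:
{"fn": "drive_tool", "kwargs": {"series": [{"fingers": -1, "dp": [0, 0, 1], "roll": 0}, {"fingers": -1, "dp": [0, 0, 0.7], "roll": 0}, {"fingers": -1, "dp": [0, 0, 0], "roll": 0}, {"fingers": -1, "dp": [0, 0, 0], "roll": 0}]}}

```text
clock: 18.5
position: [555.2, 5.0, 261.2]
tcp_rot: [0.0, 0.664, 0.748, 0.0]
force: [-0.2, 0.1, 0.2]
grip_width: 55.0
grasp_force: 64.1
```

Call:
{"fn": "drive_tool", "kwargs": {"series": [{"fingers": 1, "dp": [0, 0, 0.3], "roll": 0}, {"fingers": 1, "dp": [0, 0, 0], "roll": 0}, {"fingers": 1, "dp": [0, 0, 0], "roll": 0}, {"fingers": 1, "dp": [0, 0, 0], "roll": 0}, {"fingers": 1, "dp": [0, 0, 0], "roll": 0}, {"fingers": 1, "dp": [0, 0, 0], "roll": 0}, {"fingers": 1, "dp": [0, 0, -10], "roll": 0}, {"fingers": 1, "dp": [0, 0, -25], "roll": 0}, {"fingers": 1, "dp": [0, 0, -30], "roll": 0}, {"fingers": 1, "dp": [0, 0, -30], "roll": 0}, {"fingers": 1, "dp": [0, 0, -10], "roll": 0}, {"fingers": 1, "dp": [0, 0, 0], "roll": 0}]}}

```text
clock: 19.5
position: [556.4, 5.0, 369.8]
tcp_rot: [0.002, 0.664, 0.748, 0.003]
force: [0.6, 0.0, 0.0]
grip_width: 85.3
grasp_force: 0.0
```

Call:
{"fn": "drive_tool", "kwargs": {"series": [{"fingers": 1, "dp": [20, -5, 0], "roll": 0}, {"fingers": 1, "dp": [25, -7, 0], "roll": 0}, {"fingers": 1, "dp": [25, -7, 0], "roll": 0}, {"fingers": 1, "dp": [25, -7, 0], "roll": 0}, {"fingers": 1, "dp": [25, -7, 0], "roll": 0}, {"fingers": 1, "dp": [25, -7, 0], "roll": 0}, {"fingers": 1, "dp": [25, -7, 0], "roll": 0}, {"fingers": 1, "dp": [25, -7, 0], "roll": 0}, {"fingers": 1, "dp": [15, -5, 0], "roll": 0}, {"fingers": 1, "dp": [0, 0, 0], "roll": 0}, {"fingers": 1, "dp": [0, 0, 0], "roll": 0}, {"fingers": 1, "dp": [0, 0, 0], "roll": 0}]}}

```text
clock: 20.5
position: [471.8, 205.6, 365.0]
tcp_rot: [0.0, 0.664, 0.747, -0.001]
force: [-0.5, -1.4, 0.1]
grip_width: 85.4
grasp_force: 0.0
```

```bash
python3 - <<'E'
from h import *
to(0,0,0,0)
im,d,c=grab('top'); P=cloud(d,c); Q=P[170:240,400:480].reshape(-1,3)
for n,a,b in(('small',104,130),('med',70,96),('large',38,54)):
    B=Q[(Q[:,2]>a)&(Q[:,2]<b)]; print(n,len(B),cv2.minAreaRect(B[:,:2].astype(np.float32)),np.percentile(B[:,2],[5,50,95]).round(1))
E
```

```text
t 20.5 pos [471.8 205.6 365. ] yyaw 6.7 tilt [-0.001 -0.001] roll rad 0.117 dp [-148.6 -492.2  365.7] F [-0.5 -1.4  0.1] w 85.4 0.0 q [-0.48  0.28  0.02  1.94 -0.    0.93 -0.34]Traceback (most recent call last):
  File "<stdin>", line 5, in <module>
    return _quantile_unchecked(
        a, q, axis, out, overwrite_input, method, keepdims, weights)
    return _ureduce(a,
                    func=_quantile_ureduce_func,
    ...<5 lines>...
                    overwrite_input=overwrite_input,
                    method=method)
    r = func(a, **kwargs)
    result = _quantile(arr,
                       quantiles=q,
    ...<2 lines>...
                       out=out,
                       weights=wgt)
    slices_having_nans = np.isnan(arr[-1, ...])
                                  ~~~^^^^^^^^^
IndexError: index -1 is out of bounds for axis 0 with size 0
```

```bash
python3 - <<'E'
from h import *
im,d,c=grab('top'); P=cloud(d,c); Q=P[170:240,390:490]; print(np.histogram(Q[...,2],[-50,10,30,54,70,96,104,130,200,400,1000,2000]))
im2,d2,c2=grab('scene')
cv2.imwrite('pics/f.png',np.vstack([cv2.resize(im[130:260,360:520],(640,520))[:300],cv2.resize(im2[100:220,300:500],(640,300))]))
E
```

```text
(array([ 330,    0,    0,    0,    0,    0,    0,    0,   15, 6623,   32]), array([ -50,   10,   30,   54,   70,   96,  104,  130,  200,  400, 1000,
       2000]))
```

View pics/f.png

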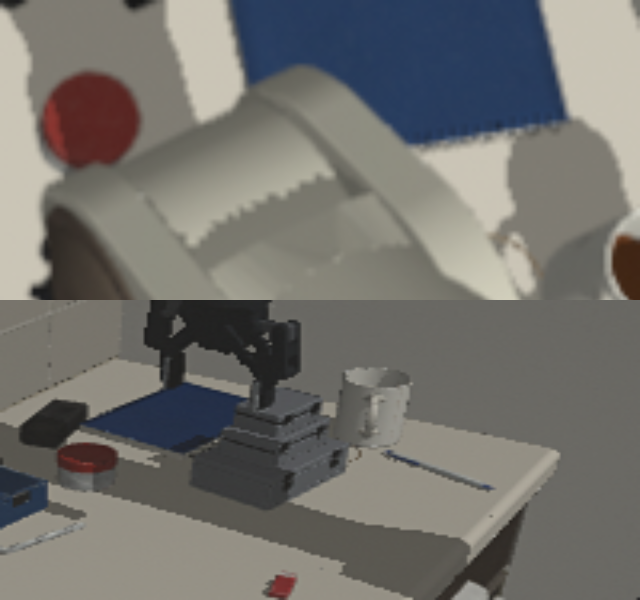

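The scene view shows the three-case column standing square, and the arm only blocks the top camera. I'll move it further aside for a numeric check.

Call:
{"fn": "drive_tool", "kwargs": {"series": [{"fingers": 1, "dp": [15, 0, 0], "roll": 0}, {"fingers": 1, "dp": [25, 0, 0], "roll": 0}, {"fingers": 1, "dp": [25, 0, 0], "roll": 0}, {"fingers": 1, "dp": [25, 0, 0], "roll": 0}, {"fingers": 1, "dp": [25, 0, 0], "roll": 0}, {"fingers": 1, "dp": [25, 0, 0], "roll": 0}, {"fingers": 1, "dp": [25, 0, 0], "roll": 0}, {"fingers": 1, "dp": [15, 0, 0], "roll": 0}, {"fingers": 1, "dp": [0, 0, 0], "roll": 0}, {"fingers": 1, "dp": [0, 0, 0], "roll": 0}]}}

```text
clock: 21.48
position: [450.7, 385.1, 365.3]
tcp_rot: [0.0, 0.664, 0.748, -0.0]
force: [-0.5, 0.4, -0.4]
grip_width: 85.7
grasp_force: 0.0
```

```bash
python3 - <<'E'
from h import *
im,d,c=grab('top'); P=cloud(d,c); Q=P[170:240,400:480].reshape(-1,3)
for n,a,b in(('small',106,130),('med',72,96),('large',38,54)):
    B=Q[(Q[:,2]>a)&(Q[:,2]<b)]; print(n,len(B),len(B) and (cv2.minAreaRect(B[:,:2].astype(np.float32)),np.percentile(B[:,2],[5,50,95]).round(1)))
E
```

```text
small 832 (((555.489013671875, 2.670635223388672), (59.426177978515625, 85.80350494384766), 6.628868579864502), array([113. , 116.7, 119.5]))
med 350 (((553.4498901367188, 3.407306671142578), (67.2775650024414, 109.8729019165039), 6.889126777648926), array([77.7, 84.4, 92. ]))
large 937 (((553.9300537109375, 5.142059326171875), (106.33576965332031, 151.56488037109375), 6.5260162353515625), array([42.8, 46.6, 49.7]))
```

All are centred within about 2 mm and parallel, so I'm handing in.

```bash
python3 -c "
from plant import job
print(job.finish_job())"
```

```text
the job is handed in; nothing more can be done
None
```

I shut the large case's lid, stacked the medium and small cases on it, released everything and handed the job in at about 21.5 s; a last top-camera check measured each case centred within about 2 mm and parallel within 0.01 rad, but the hand-in gave no verdict.

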